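# Slide the hanging sieve round the bent rail to its stop

## Task

At the insect-rearing bench, take the ring that carries the little sieve on the bent rail and slide it along the rail, round both bends, until it rests against the stop at the other end of the rail, over the shallow metal tray. Let go and leave the sieve hanging there at rest; leave the weight that hangs on the straight rail where it is.

Things in the scene. Friction and masses are not known exactly. Their poses are not given: they have to be found in the camera images.
- sieve: Grey ring on the bent rail, a steel sieve bowl (56 wide, bottom 82 mm below origin) below it on a thin bail in its xz plane. Origin: hole centre; x: ring axis, along the wire; z up. Outside 40 mm, hole 24, length 20; flat cheeks 26 high, 44 mm apart along y: grip these from above. Hangs 8 mm below the wire's centre; can lift 16. 0.14 kg. Starts on leg 1, rail x 40..68 mm
- stop_seat (a point): Where the sieve's origin is when its ring hangs against the stop disc (32 mm across, 6 thick) ending leg 3, over the shallow metal tray: rail frame (-72, 80, 162) mm; disc centre 13 mm farther along rail -x. Axes as the rail's
- rail: Fixed 8 mm wire on a 310x270x8 mm white board; origin: board centre, table height. Wire centre at z 170. Seen from above a Z (rail frame, mm): leg 1 from disc (85,-80) along -x over a white tub; 90 deg bend, radius 35, centre (35,-45); cross leg +y at x 0; bend, radius 35, centre (-35,45); leg 3 along -x at y 80 to disc (-85,80). Wire goes down to the board 45 past each disc. Rest: under 75 high
- weight: Bystander: the same kind of ring on the separate straight rail (wire also 170 mm up), carrying a plain aluminium cylinder, 38 mm across, its bottom 88 mm below the origin. Origin: hole centre. Not to be moved
Things that resemble listed ones, but are neither listed nor needed, are in the scene too. Leave any pink or red look-alike of the sieve alone.

How it is judged (in metres and radians):
At the end, for the whole second after the job is handed in: The sieve's ring hangs within 15 mm of its seat against the stop over the shallow metal tray, upright within 17 degrees, at rest (slower than 50 mm/s) (horizontal distance between sieve and stop_seat below 0.015 m and angle between sieve's own z axis and vertical below 0.3 rad and linear speed of sieve below 0.05 m/s); the robot touches nothing.
It fails at once if the weight on the straight rail is moved more than 20 mm (distance of weight from where it was at the start of the episode above 0.02 m).
It also fails if it takes over 48 s, if anything falls off the work surface, if the arm or the gripper's body presses on something with over 40 N, if the wrist force passes 120 N, or if a joint passes its speed limit or range.

## Robot

A 6-joint arm with a two-finger parallel gripper is mounted at the origin on the work surface. World frame = base frame: x ahead of the robot, y to its left, z up, the work surface at z = 0. Lengths are in m, angles in degrees, forces in N, time in s.
With the tool pointing down it reaches from about 0.3 to 0.75 m from the base axis. Payload 8.5 kg.
Tool frame: the origin (TCP) lies on the centre line of the jaws, within the pads' length; the fingertips stand 17 mm ahead of it and the grasp point (between the pads) lies 2 mm behind it (env.tip_extent is the distance from the TCP to the fingertips, in m); z points along the fingers, y is the direction in which the jaws open and shut (so a half turn about z gives the same grasp; the last joint's range is limited). The gripper opens to 85 mm and grips with 20 to 120 N. Pads are 22 mm wide; open, the fingers measure 114 mm over their backs; the gripper's body (76 mm by 85 mm) begins 54 mm behind the grasp point. The pads swing forward as they close: fully open they stand 13 mm farther back than shut.
Start: joints at [56.419, 21.807, 74.336, -0, 83.858, -12.336], TCP at [0.199, 0.513, 0.248] pointing down, gripper open.
Joint ranges: [-178.18, 178.18], [-50.72, 133.34], [12.68, 142.11], [-81.47, 261.47], [9.98, 163.14], [-165.26, 165.26]. Speed limits (degrees/s): [136.94, 136.94, 180, 180, 180, 180].

## Interface

Orientations are given as a 3x3 rotation matrix whose columns are the frame's x, y, z axes.
In Python, from rig import telemetry, get_image, camera_params, close_job, env gives the robot as it stands.
- The arm moves only by the tool apply_moves, never from a script. Its argument "motion" is a list of rows, each an object of numbers: "tx", "ty", "tz": the shift along the tool's x, y, z in cm; "turn": the turn about the tool's z in degrees; "jaw": the gripper's target within -1 to 1 (fully open at 1, half-way at 0, shut at -1). In form: [{"tx": .., "ty": .., "tz": .., "turn": .., "jaw": ..}, ...]. A call has 1 to 5 rows; each row is the pose to reach, as a shift and turn from the pose measured when the call began, along the tool's axes at that moment; what a row does not reach only later rows make up. A row lasts 1/12 s, in which the tool goes at most 41.7 mm and 7.16 degrees, less where a joint would pass 70% of its speed; a pose out of reach is approached as far as the arm can. A call with a gripper value outside its range is refused whole. The fingers move at their own pace and stop on an object; "squeeze" is the grip in N (left out, the last holds). Time passes only in rows, so rows that repeat a pose let the fingers close. It gives the time, the measured TCP pose, the force and the opening at its end, in the units of the state.
- telemetry.observe(): the state, without advancing time (a new reading comes with each control period).
- get_image(name): name is "side" or "top" or "wrist"; returns (picture, depth): 480x640x3 uint8, red, green, blue; 480x640 float32, m along the optical axis (not along the pixel's ray), 0 where there is no reading.
- camera_params(name): a dict with "fx", "fy", "cx", "cy" (pixels), "rvec" (rotation vector, rad) and "tvec" (3), from world to camera coordinates, as OpenCV has them. Camera axes: x right, y down, z forward; pixel columns grow to the right and rows downward; lengths in m; the calibration is good to about 2 mm. A picture is of the moment at which its call begins: read the wrist's pose just before it. camera_params takes no time and is no camera call; for the wrist camera it gives the pose at the moment of the call.
- close_job(): hands the job in, once; it reports no verdict.
The state is a dict: "time_s": time; "q": joint angles; "qvel": joint speeds; "joint_efforts": joint torques, N m; "position": TCP position; "tool_rot": TCP orientation; "ft_force": force on the tool from outside, world axes, zero at the start; "wrist_torque": the same for the moment, N m; "grip_width": finger opening in m.
Only numpy, scipy, OpenCV 4.12 (cv2) and the standard library are available. Lean on these libraries where they do the work, as an engineer would, in place of code of your own. Each camera call takes 0.05 s, during which the arm holds its last target. There are 200 camera calls.

## Working session

There is one attempt and no reset: what is moved stays moved. The work goes in short steps, Python scripts to look and compute and a tool call to move; the robot and the scene stay as the last step left them, time stands still between calls to the robot, and variables do not carry over. Pictures are saved under pics/ and viewed, about 8 in all and at most 12, crops included, and the job is handed in when it is done.

Besides the shell and the picture viewer there is one more tool, called after "Emit:" by a JSON object that holds its "fn" and its "kwargs". apply_moves: Moves the arm, as the interface text tells. Its arguments: {"type":"object","properties":{"motion":{"type":"array"},"squeeze":{"type":"number"}},"required":["motion"]}

```bash
mkdir -p pics; cat > h.py <<'E'
import numpy as np,cv2
from rig import telemetry,get_image,camera_params,close_job,env
def snap(n,f):
    p,d=get_image(n);cv2.imwrite('pics/'+f+'.png',p[...,::-1]);np.save('pics/'+f+'.npy',d)
    c=camera_params(n);np.save('pics/'+f+'_c.npy',c,allow_pickle=True);return p,d,c
def load(f):
    return cv2.imread('pics/'+f+'.png')[...,::-1],np.load('pics/'+f+'.npy'),np.load('pics/'+f+'_c.npy',allow_pickle=True).item()
def world(c,u,v,z):
    R=cv2.Rodrigues(np.array(c['rvec'],float))[0];t=np.array(c['tvec'],float).ravel()
    r=np.array([(u-c['cx'])/c['fx'],(v-c['cy'])/c['fy'],1.])
    return R.T@(r*z-t)
def atz(c,u,v,h):
    a=world(c,u,v,0);b=world(c,u,v,1);return a+(b-a)*(h-a[2])/(b[2]-a[2])
def proj(c,P):
    return cv2.projectPoints(np.array(P,float).reshape(-1,1,3),np.array(c['rvec'],float),np.array(c['tvec'],float),np.array([[c['fx'],0,c['cx']],[0,c['fy'],c['cy']],[0,0,1.]]),None)[0].reshape(-1,2)
E
python3 - <<'E'
from h import *
print(telemetry.observe())
for n in('top','side'): print(snap(n,n+'0')[2])
E
```

```text
{'time_s': 0.0, 'q': array([ 5.64190483e+01,  2.18418192e+01,  7.43874539e+01, -1.69151728e-03,
        8.38574707e+01, -1.23375566e+01]), 'qvel': array([ 0.11543199,  0.01306297,  0.06161936, -0.08009271, -0.11927848,
       -0.01519804]), 'joint_efforts': array([ 4.43133104e-04, -4.48471498e+01, -2.31278658e+01, -1.76070212e-04,
        4.81158044e-03,  7.04167775e-06]), 'position': array([0.19914631, 0.5123762 , 0.2476881 ]), 'tool_rot': array([[-9.32050677e-01,  3.62327028e-01, -8.12941378e-04],
       [ 3.62327820e-01,  9.32049848e-01, -1.27752676e-03],
       [ 2.94819412e-04, -1.48527096e-03, -9.99998854e-01]]), 'ft_force': array([-1.22478713,  0.0457834 ,  0.4168068 ]), 'wrist_torque': array([ 0.00709369,  0.00071859, -0.01984374]), 'grip_width': 0.08557153764738167}
{'fx': 435.2301943063972, 'fy': 435.2301943063972, 'cx': 322.52467088237927, 'cy': 237.49037967868955, 'rvec': array([ 2.14692323, -2.18743445,  0.11287628]), 'tvec': array([-0.00235526,  0.60214232,  0.96597214])}
{'fx': 497.00224330724853, 'fy': 497.00224330724853, 'cx': 314.6655631070263, 'cy': 244.76492629819475, 'rvec': array([ 2.10788096, -0.19098475,  0.14253083]), 'tvec': array([-0.58320726,  0.13102266,  0.86909133])}
```

View pics/top0.png

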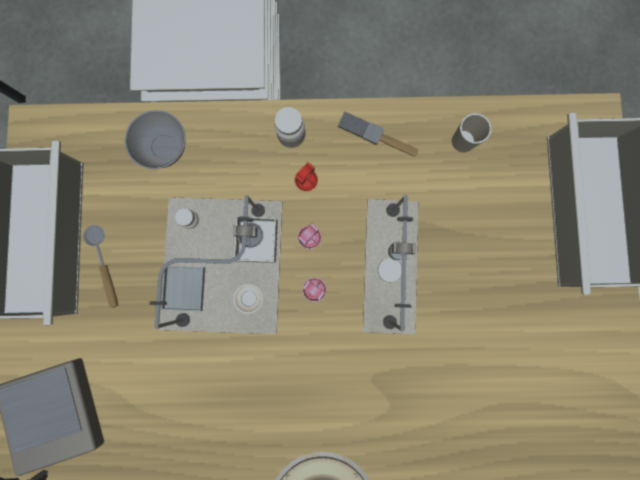

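View pics/side0.png

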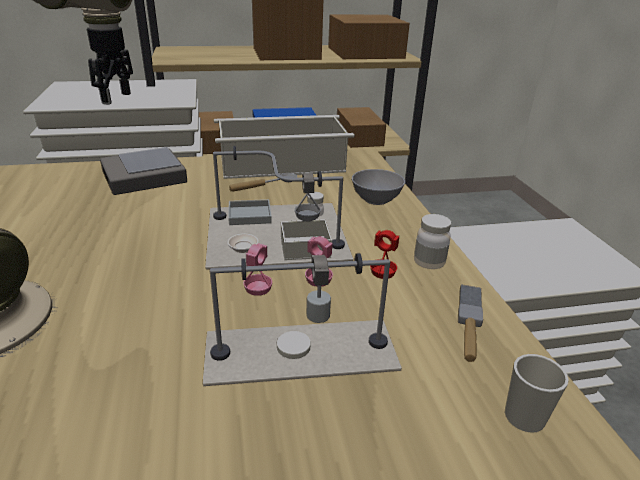

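Top view: the grey ring on the bent rail is at (245,230), over the white tub (257,240). The far stop disc is at (158,303), over the metal tray (184,288). The weight is on the straight rail at (402,249). The pink and red look-alikes at (306,178), (310,237) and (314,289) lie off the rail, so the sieve is the one at (245,230). I'll confirm that in a crop with a fitted rail overlay.

```bash
python3 - <<'E'
from h import *
from scipy.optimize import least_squares
p,d,c=load('top0')
ends={'d1':(245,218),'d3':(158,303)}
for k,(u,v) in ends.items(): print(k,atz(c,u,v,.17),d[v-2:v+3,u-2:u+3].min())
# cloud of wire: depth points with z in .162..176
v,u=np.mgrid[195:335,145:290]; z=d[195:335,145:290]
R=cv2.Rodrigues(c['rvec'])[0];r=np.stack([(u-c['cx'])/c['fx']*z,(v-c['cy'])/c['fy']*z,z],-1)
W=(r-c['tvec'].ravel())@R
m=(W[...,2]>.163)&(W[...,2]<.180)&(z>0)
P=W[m];print(len(P),P[:,2].mean())
t=np.linspace(0,np.pi/2,30)
def path(s=400):
    a=np.array([[130,-80],[35,-80]]);b=np.c_[35-35*np.sin(t),-45-35*np.cos(t)];b2=np.c_[-35+35*np.cos(t),45+35*np.sin(t)]
    q=np.vstack([a,b,b2,[[-130,80]]])/1000
    L=np.r_[0,np.cumsum(np.linalg.norm(np.diff(q,axis=0),axis=1))];g=np.linspace(0,L[-1],s)
    return np.c_[np.interp(g,L,q[:,0]),np.interp(g,L,q[:,1])]
Q=path();from scipy.spatial import cKDTree
def tf(x,Q):
    cs,s=np.cos(x[2]),np.sin(x[2]);return Q@np.array([[cs,s],[-s,cs]])+x[:2]
f=lambda x:cKDTree(tf(x,Q)).query(P[:,:2])[0]
mid=(atz(c,245,218,.17)+atz(c,158,303,.17))/2
s=least_squares(f,[mid[0],mid[1],0.0],loss='soft_l1',f_scale=.003,diff_step=1e-4,x_scale=[.01,.01,.1])
x=s.x;print(x,np.rad2deg(x[2]),np.median(f(x)));np.save('rail.npy',x)
big=cv2.resize(p[190:340,140:290],None,fx=4,fy=4,interpolation=cv2.INTER_CUBIC)[...,::-1].copy()
pp=proj(c,np.c_[tf(x,Q),np.full(len(Q),.17)])
for a in pp: cv2.circle(big,tuple(int(i) for i in ((a-[140,190])*4+2)),1,(0,255,0),-1)
for a in tf(x,np.array([[.085,-.08],[-.085,.08],[-.072,.08]])):
    q=proj(c,[[*a,.17]])[0];print(a,q);cv2.circle(big,tuple(int(i) for i in ((q-[140,190])*4+2)),4,(0,0,255),1)
cv2.imwrite('pics/crop1.png',big)
# ring top points
m=(W[...,2]>.175)&(W[...,2]<.20)&(z>0)&(v>222)&(v<242);print('ring',W[m].mean(0),W[m].min(0),W[m].max(0))
E
```

```text
d1 [0.62916091 0.13933982 0.17      ] 0.84558356
d3 [0.46550183 0.30836396 0.17      ] 0.82774806
989 0.17335502199980884
[ 0.54652187  0.22312126 -0.05111106] -2.92844822517563 0.0023691009760290977
[0.62732377 0.13888318] [245.23039819 218.91321578]
[0.46571998 0.30735933] [158.51945965 302.87689515]
[0.478703   0.30669518] [158.99951691 296.13102807]
ring [0.60237207 0.14091856 0.1788306 ] [0.58282404 0.11871119 0.17503361] [0.61451217 0.16194686 0.18539695]
```

View pics/crop1.png

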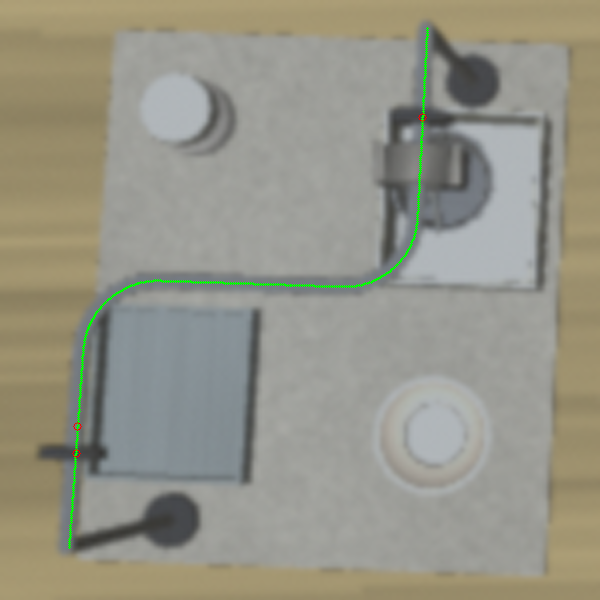

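The overlay matches the wire and both discs. The grey ring at crop (420,163) is on leg 1 of the bent rail with the steel bowl below it, so it is the sieve; the rail yaw is -2.9°. Next: the ring's exact position and the approach.

```bash
cat >> h.py <<'E'
x=np.load('rail.npy')if __import__('os').path.exists('rail.npy') else np.zeros(3)
cs,sn=np.cos(x[2]),np.sin(x[2])
def r2w(q): q=np.array(q)/1000; return np.array([cs*q[0]-sn*q[1]+x[0],sn*q[0]+cs*q[1]+x[1]])
def w2r(w): a=np.array(w[:2])-x[:2]; return 1000*np.array([cs*a[0]+sn*a[1],-sn*a[0]+cs*a[1]])
def row(rx,ry,z,yaw):
    "rail xy mm, z m, yaw deg of tool y relative to rail y (ccw+) -> tx ty tz cm, turn"
    s=telemetry.observe();R=s['tool_rot'];d=np.r_[r2w((rx,ry)),z]-s['position']
    cur=np.degrees(np.arctan2(R[1,1],R[0,1]));tgt=90+np.degrees(x[2])+yaw
    t=(-(tgt-cur)+180)%360-180
    return np.round(100*R.T@d,2),round(t,1)
def where():
    s=telemetry.observe();R=s['tool_rot'];yaw=np.degrees(np.arctan2(R[1,1],R[0,1]))-90-np.degrees(x[2])
    print('t',s['time_s'],'rail',w2r(s['position']).round(1),'z',s['position'][2].round(4),'yaw',yaw.round(1),'F',s['ft_force'].round(1),'w',s['grip_width'].round(4))
E
python3 - <<'E'
from h import *
p,d,c=load('top0')
v,u=np.mgrid[215:250,225:275]; z=d[215:250,225:275]
R=cv2.Rodrigues(c['rvec'])[0];r=np.stack([(u-c['cx'])/c['fx']*z,(v-c['cy'])/c['fy']*z,z],-1)
W=(r-c['tvec'].ravel())@R
for lo,hi in((.155,.2),(.178,.2)):
  m=(W[...,2]>lo)&(W[...,2]<hi);q=np.array([w2r(w) for w in W[m]])
  q=q[(q[:,0]<75)];print(len(q),np.percentile(q,[2,10,50,90,98],axis=0).round(1).tolist(),np.percentile(W[m][:,2],[50,98]))
q=np.array([w2r(atz(c,*a,.18)) for a in((244.,225.5),(244,236.5))]);print(q)
where();print(row(54,-80,.248,0))
E
```

```text
314 [[26.9, -101.0], [38.8, -97.7], [58.4, -80.3], [68.9, -62.9], [71.8, -58.4]] [0.17600402 0.18549979]
102 [[51.8, -90.2], [53.3, -87.4], [59.8, -79.4], [67.9, -71.0], [69.6, -68.1]] [0.18119074 0.18569832]
[[ 70.50328551 -80.11713671]
 [ 48.89626    -81.22807275]]Traceback (most recent call last):
  File "<stdin>", line 10, in <module>
  File "h.py", line 28, in where
    print('t',s['time_s'],'rail',w2r(s['position']).round(1),'z',s['position'][2].round(4),'yaw',yaw.round(1),'F',s['ft_force'].round(1),'w',s['grip_width'].round(4))
                                                                                                                                             ^^^^^^^^^^^^^^^^^^^^^
AttributeError: 'float' object has no attribute 'round'
```

```bash
sed -i "s/s\['grip_width'\].round(4)/round(s['grip_width'],4)/" h.py; python3 - <<'E'
from h import *
where();print(row(60,-80,.248,0))
E
```

```text
t 0.1 rail [-361.7  271.2] z 0.2478 yaw -18.3 F [0.1 0.8 0.6] w 0.085
(array([-5.107e+01, -2.009e+01, -1.000e-02]), np.float64(-18.3))
```

Emit:
{"fn": "apply_moves", "kwargs": {"motion": [{"tx":-3.7,"ty":-1.5,"tz":0,"turn":0,"jaw":1},{"tx":-7.4,"ty":-2.9,"tz":0,"turn":0,"jaw":1},{"tx":-11.1,"ty":-4.4,"tz":0,"turn":0,"jaw":1},{"tx":-14.8,"ty":-5.8,"tz":0,"turn":0,"jaw":1},{"tx":-18.5,"ty":-7.3,"tz":0,"turn":0,"jaw":1}]}}

```text
time_s: 0.52
position: [0.346, 0.3759, 0.2476]
tool_rot: [[-0.932, 0.362, -0.001], [0.362, 0.932, -0.001], [0.001, -0.002, -1.0]]
ft_force: [0.6, 0.5, 0.4]
grip_width: 0.0855
```

Emit:
{"fn": "apply_moves", "kwargs": {"motion": [{"tx":-3.7,"ty":-1.5,"tz":0,"turn":0,"jaw":1},{"tx":-7.4,"ty":-2.9,"tz":0,"turn":0,"jaw":1},{"tx":-11.1,"ty":-4.4,"tz":0,"turn":0,"jaw":1},{"tx":-14.8,"ty":-5.8,"tz":0,"turn":0,"jaw":1},{"tx":-18.5,"ty":-7.3,"tz":0,"turn":0,"jaw":1}]}}

```text
time_s: 0.93
position: [0.4932, 0.2393, 0.2474]
tool_rot: [[-0.932, 0.362, -0.002], [0.362, 0.932, -0.001], [0.001, -0.002, -1.0]]
ft_force: [0.7, -0.5, 0.7]
grip_width: 0.0853
```

```bash
python3 - <<'E'
from h import *
where();print(row(60,-80,.248,0))
E
```

```text
t 0.9333 rail [-54.1  13.4] z 0.2474 yaw -18.3 F [ 0.7 -0.5  0.7] w 0.0853
(array([-13.77,  -5.28,  -0.07]), np.float64(-18.3))
```

Emit:
{"fn": "apply_moves", "kwargs": {"motion": [{"tx":-3.5,"ty":-1.3,"tz":-0.1,"turn":-5,"jaw":1},{"tx":-7,"ty":-2.7,"tz":-0.1,"turn":-10,"jaw":1},{"tx":-10.5,"ty":-4,"tz":-0.1,"turn":-15,"jaw":1},{"tx":-13.8,"ty":-5.3,"tz":-0.1,"turn":-18.3,"jaw":1},{"tx":-13.8,"ty":-5.3,"tz":-0.1,"turn":-18.3,"jaw":1}]}}

```text
time_s: 1.35
position: [0.6061, 0.1352, 0.2467]
tool_rot: [[-0.999, 0.053, -0.002], [0.053, 0.999, -0.003], [0.002, -0.003, -1.0]]
ft_force: [-0.5, -0.7, 0.0]
grip_width: 0.0855
```

```bash
python3 - <<'E'
from h import *
where();p,d,c=snap('wrist','w1');p,d,c=snap('top','top1');print(row(60,-80,.163,0))
p,d,c=load('w1')
for q in((60,-80),(70,-80),(50,-80),(60,-58),(60,-102)): print(q,proj(c,[[*r2w(q),.175]]))
E
```

```text
t 1.35 rail [ 64.  -84.8] z 0.2467 yaw -0.1 F [-0.5 -0.7  0. ] w 0.0855
(array([0.04, 0.13, 8.43]), np.float64(-0.1))
(60, -80) [[322.90798424 257.56494437]]
(70, -80) [[322.90688477 272.79519401]]
(50, -80) [[322.90911411 241.9136067 ]]
(60, -58) [[358.90609388 257.44596787]]
(60, -102) [[286.92450485 257.68387251]]
```

View pics/w1.png

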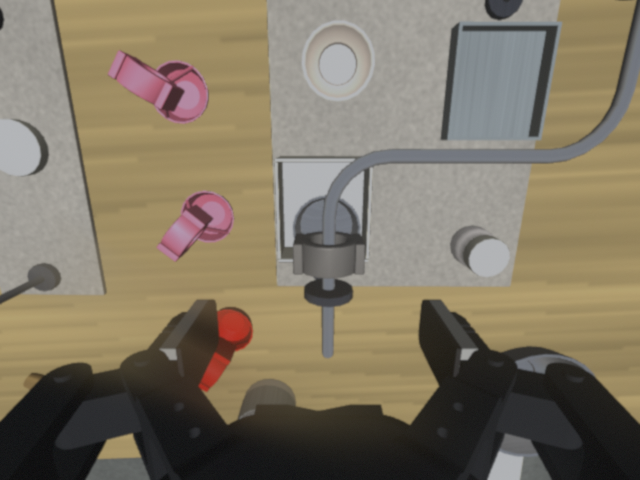

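Wrist view: the sieve's ring is at (329,256), with the wire centred between the open jaws. The arm was still settling during the shot, so I'll retake it and measure numerically.

```bash
python3 - <<'E'
from h import *
p,d,c=snap('wrist','w2')
where()
v,u=np.mgrid[215:300,270:385]; z=d[215:300,270:385]
R=cv2.Rodrigues(c['rvec'])[0];r=np.stack([(u-c['cx'])/c['fx']*z,(v-c['cy'])/c['fy']*z,z],-1)
W=(r-c['tvec'].ravel())@R
q=np.apply_along_axis(w2r,-1,W); H=W[...,2]
for lo,hi in((.17,.178),(.178,.187)):
  m=(H>lo)&(H<hi)&(q[...,0]<74)&(q[...,0]>44)
  print(m.sum(),np.percentile(q[m],[2,50,98],axis=0).round(1).tolist())
# cheeks: |y+80|>15
m=(H>.17)&(H<.179)&(abs(q[...,1]+80)>14);print('cheek',m.sum(),np.percentile(q[m],[2,50,98],axis=0).round(1).tolist())
print(row(61,-80,.163,0))
E
```

```text
t 1.5 rail [ 60.  -80.3] z 0.2477 yaw -0.1 F [0.7 1.4 0.6] w 0.0855
1270 [[45.3, -99.0], [58.3, -78.1], [71.9, -56.3]]
1280 [[52.6, -89.6], [61.6, -77.6], [71.7, -65.7]]
cheek 868 [[52.6, -99.2], [62.0, -63.9], [83.4, -56.1]]
(array([-0.13,  0.04,  8.47]), np.float64(-0.1))
```

Emit:
{"fn": "apply_moves", "kwargs": {"motion": [{"tx":-0.1,"ty":0.1,"tz":2.5,"turn":0,"jaw":1},{"tx":-0.1,"ty":0.1,"tz":5,"turn":0,"jaw":1},{"tx":-0.1,"ty":0.1,"tz":7,"turn":0,"jaw":1},{"tx":-0.1,"ty":0.1,"tz":8.4,"turn":0,"jaw":1},{"tx":-0.1,"ty":0.1,"tz":8.4,"turn":0,"jaw":1}]}}

```text
time_s: 1.92
position: [0.6009, 0.142, 0.161]
tool_rot: [[-0.999, 0.051, -0.009], [0.051, 0.999, -0.001], [0.009, -0.002, -1.0]]
ft_force: [0.4, 0.4, -0.1]
grip_width: 0.0852
```

Emit:
{"fn": "apply_moves", "kwargs": {"motion": [{"tx":0,"ty":0,"tz":0,"turn":0,"jaw":-0.1},{"tx":0,"ty":0,"tz":0,"turn":0,"jaw":-0.3},{"tx":0,"ty":0,"tz":0,"turn":0,"jaw":-0.5},{"tx":0,"ty":0,"tz":0,"turn":0,"jaw":-0.7},{"tx":0,"ty":0,"tz":0,"turn":0,"jaw":-0.7}], "squeeze": 30}}

```text
time_s: 2.33
position: [0.6013, 0.1422, 0.1624]
tool_rot: [[-0.999, 0.051, -0.007], [0.051, 0.999, -0.001], [0.007, -0.001, -1.0]]
ft_force: [-0.6, 2.2, 5.5]
grip_width: 0.0441
```

Emit:
{"fn": "apply_moves", "kwargs": {"motion": [{"tx":0,"ty":0,"tz":0,"turn":0,"jaw":-0.7},{"tx":0,"ty":0,"tz":0,"turn":0,"jaw":-0.7}]}}

```text
time_s: 2.5
position: [0.6013, 0.1422, 0.1626]
tool_rot: [[-0.999, 0.051, -0.006], [0.051, 0.999, -0.001], [0.006, -0.001, -1.0]]
ft_force: [0.2, 0.2, -1.6]
grip_width: 0.0433
```

```bash
python3 - <<'E'
from h import *
where();p,d,c=snap('wrist','w3');where()
p,d,c=snap('side','s3')
cv2.imwrite('pics/c3.png',np.vstack([cv2.resize(p[110:270,190:400],(630,480))])[...,::-1])
E
```

```text
t 2.5 rail [ 58.8 -78. ] z 0.1626 yaw 0.0 F [ 0.2  0.2 -1.6] w 0.0433
t 2.55 rail [ 58.8 -78. ] z 0.1624 yaw 0.0 F [-0.5  0.8  2.4] w 0.0436
```

View pics/c3.png

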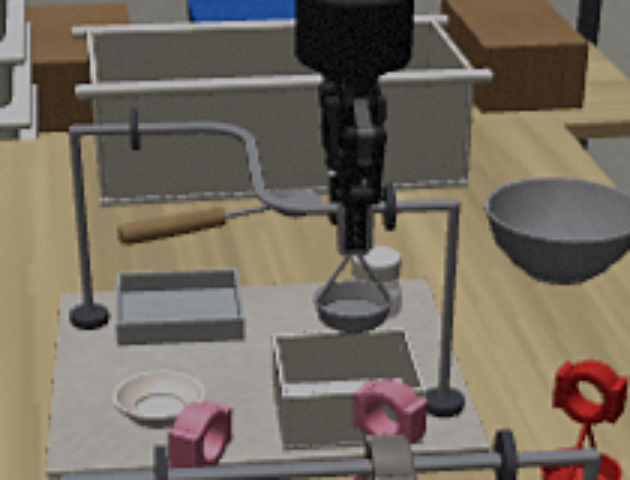

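The side crop shows the jaws on the ring's cheeks at (350,230), with the sieve hanging below; the 44 mm width confirms the grip. Next I lift about 6 mm, so the wire is roughly central in the hole, and advance to the first bend.

```bash
cat >> h.py <<'E'
A=35*np.pi/2
def pt(s): # s mm from leg1 x=60
    if s<25: return 60-s,-80,0
    s-=25
    if s<A: a=s/35; return 35-35*np.sin(a),-45-35*np.cos(a),-np.degrees(a)
    s-=A
    if s<90: return 0,-45+s,-90
    s-=90
    if s<A: a=s/35; return -35+35*np.cos(a),45+35*np.sin(a),-90+np.degrees(a)
    return -35-(s-A),80,0
def plan(z,steps,dy=1.0):
    where();p=w2r(telemetry.observe()['position'])
    S=np.arange(0,273,.5);s0=S[np.argmin([np.hypot(pt(s)[0]-p[0],pt(s)[1]+dy-p[1]) for s in S])]
    print('s',s0,'path',np.round(pt(s0),1))
    for k in steps: a=pt(min(s0+k,270));print(s0+k,*row(a[0],a[1]+dy,z,a[2]))
E
python3 -c "
from h import *
plan(.169,[5,10,15,20,25])"
```

```text
t 2.6 rail [ 58.9 -78.1] z 0.1624 yaw 0.0 F [-0.3  0.3  1.2] w 0.0438
s 1.0 path [ 59. -80.   0.]
6.0 [ 0.49 -0.09 -0.65] 0.0
11.0 [ 0.99 -0.09 -0.65] 0.0
16.0 [ 1.49 -0.09 -0.65] 0.0
21.0 [ 1.99 -0.09 -0.64] 0.0
26.0 [ 2.49 -0.09 -0.64] 1.7
```

Emit:
{"fn": "apply_moves", "kwargs": {"motion": [{"tx":0,"ty":-0.1,"tz":-0.6,"turn":0,"jaw":-0.7},{"tx":0.5,"ty":-0.1,"tz":-0.6,"turn":0,"jaw":-0.7},{"tx":1.0,"ty":-0.1,"tz":-0.6,"turn":0,"jaw":-0.7},{"tx":1.5,"ty":-0.1,"tz":-0.6,"turn":0,"jaw":-0.7},{"tx":2.0,"ty":-0.1,"tz":-0.6,"turn":0,"jaw":-0.7}], "squeeze": 40}}

```text
time_s: 3.02
position: [0.5805, 0.1422, 0.1684]
tool_rot: [[-0.999, 0.051, -0.007], [0.051, 0.999, -0.001], [0.007, -0.001, -1.0]]
ft_force: [-0.0, 0.7, -1.6]
grip_width: 0.0433
```

```bash
python3 -c "
from h import *
plan(.169,[4,8,12,16,20])"
```

```text
t 3.0167 rail [ 38.1 -79. ] z 0.1684 yaw 0.0 F [-0.   0.7 -1.6] w 0.0433
s 22.0 path [ 38. -80.   0.]
26.0 [ 0.41  0.01 -0.06] 1.7
30.0 [ 0.8   0.04 -0.06] 8.2
34.0 [ 1.2   0.12 -0.05] 14.8
38.0 [ 1.58  0.24 -0.05] 21.3
42.0 [ 1.94  0.41 -0.05] 27.9
```

Emit:
{"fn": "apply_moves", "kwargs": {"motion": [{"tx":0.4,"ty":0,"tz":0,"turn":1.7,"jaw":-0.7},{"tx":0.8,"ty":0.05,"tz":0,"turn":8,"jaw":-0.7},{"tx":1.2,"ty":0.1,"tz":0,"turn":15,"jaw":-0.7},{"tx":1.6,"ty":0.25,"tz":0,"turn":21,"jaw":-0.7},{"tx":1.9,"ty":0.4,"tz":0,"turn":28,"jaw":-0.7}]}}

```text
time_s: 3.43
position: [0.5609, 0.1473, 0.1685]
tool_rot: [[-0.855, 0.518, -0.008], [0.518, 0.855, -0.001], [0.006, -0.005, -1.0]]
ft_force: [0.9, 0.3, -1.1]
grip_width: 0.0436
```

```bash
python3 -c "
from h import *
plan(.169,[4,8,12,16,20])"
```

```text
t 3.4333 rail [ 18.2 -75. ] z 0.1685 yaw -28.3 F [ 0.9  0.3 -1.1] w 0.0436
s 42.5 path [ 18.2 -75.7 -28.6]
46.5 [ 0.41  0.05 -0.05] 6.9
50.5 [ 0.81  0.12 -0.04] 13.5
54.5 [ 1.19  0.23 -0.04] 20.0
58.5 [ 1.56  0.39 -0.04] 26.6
62.5 [ 1.9   0.59 -0.04] 33.1
```

Emit:
{"fn": "apply_moves", "kwargs": {"motion": [{"tx":0.4,"ty":0.05,"tz":0,"turn":6.8,"jaw":-0.7},{"tx":0.8,"ty":0.1,"tz":0,"turn":13.5,"jaw":-0.7},{"tx":1.2,"ty":0.2,"tz":0,"turn":20,"jaw":-0.7},{"tx":1.55,"ty":0.4,"tz":0,"turn":26.5,"jaw":-0.7},{"tx":1.9,"ty":0.6,"tz":0,"turn":33,"jaw":-0.7}]}}

```text
time_s: 3.85
position: [0.5471, 0.1624, 0.1686]
tool_rot: [[-0.43, 0.903, -0.008], [0.903, 0.43, -0.001], [0.003, -0.008, -1.0]]
ft_force: [-0.4, 0.1, -1.0]
grip_width: 0.0436
```

```bash
python3 -c "
from h import *
plan(.169,[4,8,12,16,20])"
```

```text
t 3.85 rail [  3.7 -60.6] z 0.1686 yaw -61.6 F [-0.4  0.1 -1. ] w 0.0436
s 63.0 path [  4.  -61.3 -62.2]
67.0 [ 0.4   0.07 -0.04] 7.2
71.0 [ 0.8   0.14 -0.04] 13.7
75.0 [ 1.18  0.26 -0.04] 20.3
79.0 [ 1.55  0.42 -0.04] 26.8
83.0 [ 1.9   0.61 -0.04] 28.4
```

Emit:
{"fn": "apply_moves", "kwargs": {"motion": [{"tx":0.4,"ty":0.05,"tz":0,"turn":7,"jaw":-0.7},{"tx":0.8,"ty":0.15,"tz":0,"turn":14,"jaw":-0.7},{"tx":1.2,"ty":0.25,"tz":0,"turn":20,"jaw":-0.7},{"tx":1.55,"ty":0.4,"tz":0,"turn":26.5,"jaw":-0.7},{"tx":1.9,"ty":0.6,"tz":0,"turn":28.4,"jaw":-0.7}]}}

```text
time_s: 4.27
position: [0.5437, 0.1824, 0.1685]
tool_rot: [[0.057, 0.998, -0.008], [0.998, -0.057, -0.001], [-0.001, -0.008, -1.0]]
ft_force: [-0.0, 0.0, -1.5]
grip_width: 0.0433
```

```bash
python3 -c "
from h import *
snap('top','top2');snap('side','s4')
p,d,c=load('top2');q,_,_=load('s4')
cv2.imwrite('pics/c4.png',np.hstack([cv2.resize(p[190:340,140:290],(400,400)),cv2.resize(q[100:260,190:350],(400,400))])[...,::-1])
plan(.169,[16,32,48,64,78])"
```

```text
t 4.3667 rail [ -0.6 -40.6] z 0.1685 yaw -90.0 F [ 0.2 -0.7 -1.9] w 0.0433
s 83.5 path [  0.  -41.5 -90. ]
99.5 [ 1.61  0.06 -0.05] 0.0
115.5 [ 3.21  0.06 -0.06] 0.0
131.5 [ 4.81  0.06 -0.06] 0.0
147.5 [ 6.41  0.06 -0.06] 0.0
161.5 [ 7.81  0.07 -0.06] 0.0
```

View pics/c4.png

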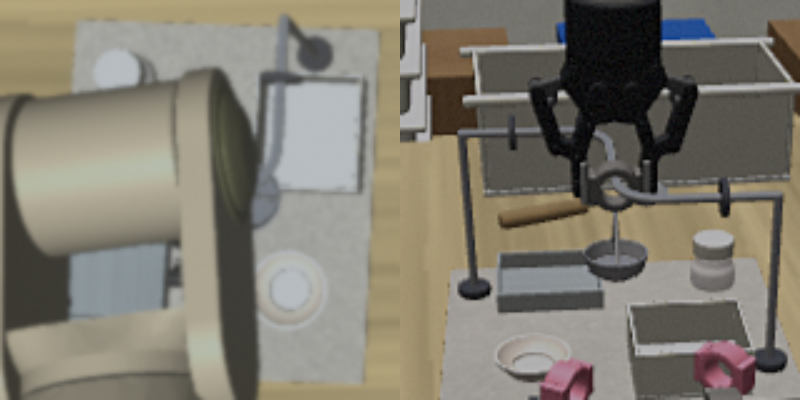

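The ring, at (615,185) in the side view, is threaded cleanly and roughly centred on the wire after bend 1. I continue along the cross leg.

Emit:
{"fn": "apply_moves", "kwargs": {"motion": [{"tx":0.8,"ty":0.05,"tz":0,"turn":0,"jaw":-0.7},{"tx":1.8,"ty":0.05,"tz":0,"turn":0,"jaw":-0.7},{"tx":2.8,"ty":0.05,"tz":0,"turn":0,"jaw":-0.7},{"tx":3.8,"ty":0.05,"tz":0,"turn":0,"jaw":-0.7},{"tx":4.6,"ty":0.05,"tz":0,"turn":0,"jaw":-0.7}]}}

```text
time_s: 4.78
position: [0.5466, 0.23, 0.1684]
tool_rot: [[0.049, 0.999, -0.008], [0.999, -0.049, -0.001], [-0.001, -0.008, -1.0]]
ft_force: [-0.6, -0.5, -1.0]
grip_width: 0.0437
```

Emit:
{"fn": "apply_moves", "kwargs": {"motion": [{"tx":0.8,"ty":0,"tz":0,"turn":0,"jaw":-0.7},{"tx":1.7,"ty":0,"tz":0,"turn":0,"jaw":-0.7},{"tx":2.5,"ty":0,"tz":0,"turn":0,"jaw":-0.7},{"tx":3.2,"ty":0,"tz":0,"turn":0,"jaw":-0.7},{"tx":3.6,"ty":0,"tz":0,"turn":0,"jaw":-0.7}]}}

```text
time_s: 5.2
position: [0.5483, 0.2669, 0.1683]
tool_rot: [[0.049, 0.999, -0.008], [0.999, -0.049, -0.001], [-0.001, -0.008, -1.0]]
ft_force: [-1.0, 0.2, -1.6]
grip_width: 0.0434
```

```bash
python3 -c "
from h import *
plan(.169,[4,8,12,16,20])"
```

```text
t 5.2 rail [-0.4 43.8] z 0.1683 yaw -89.9 F [-1.   0.2 -1.6] w 0.0434
s 168.0 path [  0.  43. -90.]
172.0 [ 0.42  0.04 -0.07] -3.2
176.0 [ 0.82 -0.01 -0.07] -9.7
180.0 [ 1.21 -0.1  -0.07] -16.3
184.0 [ 1.58 -0.23 -0.07] -22.8
188.0 [ 1.94 -0.41 -0.07] -29.4
```

Emit:
{"fn": "apply_moves", "kwargs": {"motion": [{"tx":0.4,"ty":0.05,"tz":-0.05,"turn":-3,"jaw":-0.7},{"tx":0.8,"ty":0,"tz":-0.05,"turn":-9.7,"jaw":-0.7},{"tx":1.2,"ty":-0.1,"tz":-0.05,"turn":-16,"jaw":-0.7},{"tx":1.6,"ty":-0.25,"tz":-0.05,"turn":-23,"jaw":-0.7},{"tx":1.95,"ty":-0.4,"tz":-0.05,"turn":-29.5,"jaw":-0.7}]}}

```text
time_s: 5.62
position: [0.5453, 0.2869, 0.1688]
tool_rot: [[-0.455, 0.891, -0.008], [0.891, 0.455, -0.001], [0.003, -0.008, -1.0]]
ft_force: [-0.2, -0.2, -1.7]
grip_width: 0.0431
```

```bash
python3 -c "
from h import *
plan(.169,[4,8,12,16,20])"
```

```text
t 5.6167 rail [-4.5 63.6] z 0.1688 yaw -60.0 F [-0.2 -0.2 -1.7] w 0.0431
s 188.5 path [ -4.8  62.7 -59.7]
192.5 [ 0.42 -0.05 -0.02] -6.9
196.5 [ 0.82 -0.12 -0.02] -13.4
200.5 [ 1.2  -0.23 -0.02] -20.0
204.5 [ 1.57 -0.39 -0.02] -26.5
208.5 [ 1.91 -0.59 -0.01] -33.1
```

Emit:
{"fn": "apply_moves", "kwargs": {"motion": [{"tx":0.4,"ty":-0.05,"tz":0,"turn":-6.9,"jaw":-0.7},{"tx":0.8,"ty":-0.1,"tz":0,"turn":-13.4,"jaw":-0.7},{"tx":1.2,"ty":-0.25,"tz":0,"turn":-20,"jaw":-0.7},{"tx":1.55,"ty":-0.4,"tz":0,"turn":-26.5,"jaw":-0.7},{"tx":1.9,"ty":-0.6,"tz":0,"turn":-33,"jaw":-0.7}]}}

```text
time_s: 6.03
position: [0.5313, 0.3012, 0.1688]
tool_rot: [[-0.869, 0.495, -0.008], [0.495, 0.869, -0.001], [0.007, -0.005, -1.0]]
ft_force: [0.1, 1.1, -1.3]
grip_width: 0.0434
```

```bash
python3 -c "
from h import *
plan(.169,[4,8,12,16,20])"
```

```text
t 6.0333 rail [-19.2  77.2] z 0.1688 yaw -26.7 F [ 0.1  1.1 -1.3] w 0.0434
s 208.5 path [-19.1  76.2 -26.9]
212.5 [ 0.39 -0.02 -0.01] -6.3
216.5 [ 0.79 -0.08 -0.01] -12.9
220.5 [ 1.17 -0.19 -0.01] -19.4
224.5 [ 1.54 -0.35 -0.01] -26.0
228.5 [ 1.9  -0.53 -0.  ] -26.7
```

Emit:
{"fn": "apply_moves", "kwargs": {"motion": [{"tx":0.4,"ty":0,"tz":0,"turn":-6.5,"jaw":-0.7},{"tx":0.8,"ty":-0.1,"tz":0,"turn":-13,"jaw":-0.7},{"tx":1.2,"ty":-0.2,"tz":0,"turn":-19.5,"jaw":-0.7},{"tx":1.55,"ty":-0.35,"tz":0,"turn":-26,"jaw":-0.7},{"tx":1.9,"ty":-0.55,"tz":0,"turn":-26.7,"jaw":-0.7}]}}

```text
time_s: 6.45
position: [0.5119, 0.3059, 0.169]
tool_rot: [[-0.999, 0.047, -0.008], [0.047, 0.999, -0.001], [0.008, -0.001, -1.0]]
ft_force: [-0.4, -0.1, -1.2]
grip_width: 0.0434
```

```bash
python3 -c "
from h import *
plan(.169,[8,16,24,30,36])"
```

```text
t 6.45 rail [-38.8  80.9] z 0.169 yaw 0.2 F [-0.4 -0.1 -1.2] w 0.0434
s 229.0 path [-39.  80.   0.]
237.0 [0.82 0.01 0.01] 0.2
245.0 [1.62 0.02 0.01] 0.2
253.0 [2.42 0.02 0.02] 0.2
259.0 [3.02 0.02 0.02] 0.2
265.0 [3.62 0.02 0.03] 0.2
```

Emit:
{"fn": "apply_moves", "kwargs": {"motion": [{"tx":0.7,"ty":0,"tz":0,"turn":0,"jaw":-0.7},{"tx":1.4,"ty":0,"tz":0,"turn":0,"jaw":-0.7},{"tx":2.1,"ty":0,"tz":0,"turn":0,"jaw":-0.7},{"tx":2.7,"ty":0,"tz":0,"turn":0,"jaw":-0.7},{"tx":3.0,"ty":0,"tz":0,"turn":0,"jaw":-0.7}]}}

```text
time_s: 6.87
position: [0.4809, 0.3074, 0.1694]
tool_rot: [[-0.999, 0.048, -0.008], [0.048, 0.999, -0.001], [0.008, -0.001, -1.0]]
ft_force: [0.5, 0.1, -1.5]
grip_width: 0.0433
```

Emit:
{"fn": "apply_moves", "kwargs": {"motion": [{"tx":0.1,"ty":0,"tz":0.2,"turn":0,"jaw":-0.7},{"tx":0.2,"ty":0,"tz":0.4,"turn":0,"jaw":-0.7},{"tx":0.3,"ty":0,"tz":0.6,"turn":0,"jaw":-0.7}]}}

```text
time_s: 7.12
position: [0.4779, 0.3075, 0.1632]
tool_rot: [[-0.999, 0.048, -0.008], [0.048, 0.999, -0.001], [0.008, -0.001, -1.0]]
ft_force: [0.4, -0.3, -2.0]
grip_width: 0.0435
```

```bash
python3 -c "
from h import *
p,d,c=snap('side','s5')
cv2.imwrite('pics/c5.png',cv2.resize(p[110:250,195:365],(680,560),interpolation=cv2.INTER_CUBIC)[...,::-1])
plan(.162,[1,2,3])"
```

```text
t 7.1667 rail [-73.1  80.7] z 0.1627 yaw 0.2 F [ 0.2 -0.2 -2.3] w 0.0434
s 263.0 path [-73.  80.   0.]
264.0 [0.09 0.03 0.07] 0.2
265.0 [0.19 0.03 0.07] 0.2
266.0 [0.29 0.03 0.07] 0.2
```

View pics/c5.png

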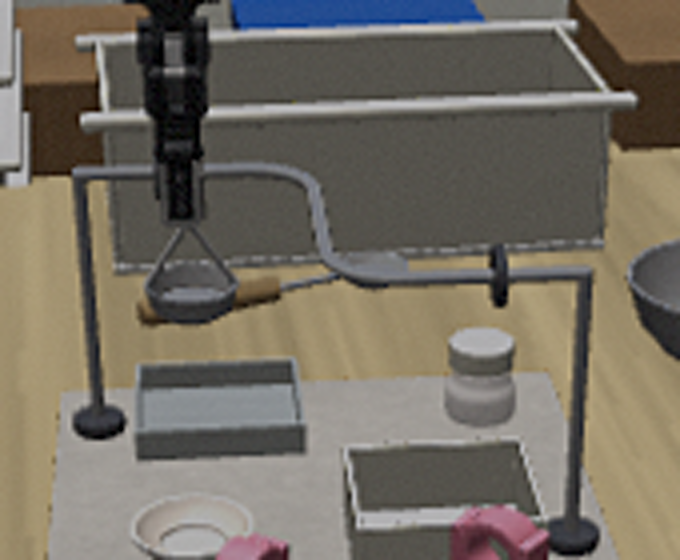

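The sieve is at the far stop; the jaws at (180,190) hide the disc. There is no contact force yet, so I nudge forward and down gently.

Emit:
{"fn": "apply_moves", "kwargs": {"motion": [{"tx":0.1,"ty":0,"tz":0.05,"turn":0,"jaw":-0.7},{"tx":0.2,"ty":0,"tz":0.05,"turn":0,"jaw":-0.7},{"tx":0.2,"ty":0,"tz":0.05,"turn":0,"jaw":-0.7}]}}

```text
time_s: 7.42
position: [0.4765, 0.3076, 0.1625]
tool_rot: [[-0.999, 0.049, -0.007], [0.049, 0.999, -0.001], [0.007, -0.001, -1.0]]
ft_force: [5.1, -1.2, -1.0]
grip_width: 0.0431
```

It is in contact with the stop (5 N), at the same height as when grasped. Now release and retreat straight up.

Emit:
{"fn": "apply_moves", "kwargs": {"motion": [{"tx":-0.1,"ty":0,"tz":0,"turn":0,"jaw":-0.1},{"tx":-0.1,"ty":0,"tz":0,"turn":0,"jaw":0.1},{"tx":-0.1,"ty":0,"tz":0,"turn":0,"jaw":0.4},{"tx":-0.1,"ty":0,"tz":0,"turn":0,"jaw":0.7},{"tx":-0.1,"ty":0,"tz":0,"turn":0,"jaw":1}]}}

```text
time_s: 7.83
position: [0.4774, 0.3075, 0.1624]
tool_rot: [[-0.999, 0.049, -0.007], [0.049, 0.999, -0.001], [0.007, -0.001, -1.0]]
ft_force: [0.5, 0.6, -0.4]
grip_width: 0.0808
```

Emit:
{"fn": "apply_moves", "kwargs": {"motion": [{"tx":0,"ty":0,"tz":0,"turn":0,"jaw":1},{"tx":0,"ty":0,"tz":0,"turn":0,"jaw":1},{"tx":0,"ty":0,"tz":-0.5,"turn":0,"jaw":1},{"tx":0,"ty":0,"tz":-1.5,"turn":0,"jaw":1},{"tx":0,"ty":0,"tz":-3,"turn":0,"jaw":1}]}}

```text
time_s: 8.25
position: [0.4773, 0.3074, 0.1926]
tool_rot: [[-0.999, 0.049, -0.009], [0.049, 0.999, -0.001], [0.009, -0.002, -1.0]]
ft_force: [0.0, -0.7, -0.1]
grip_width: 0.0858
```

Emit:
{"fn": "apply_moves", "kwargs": {"motion": [{"tx":0,"ty":0,"tz":-2,"turn":0,"jaw":1},{"tx":0,"ty":0,"tz":-4,"turn":0,"jaw":1},{"tx":0,"ty":0,"tz":-6,"turn":0,"jaw":1},{"tx":0,"ty":0,"tz":-8,"turn":0,"jaw":1},{"tx":0,"ty":0,"tz":-8,"turn":0,"jaw":1}]}}

```text
time_s: 8.67
position: [0.4789, 0.308, 0.2777]
tool_rot: [[-0.999, 0.048, -0.001], [0.048, 0.999, 0.001], [0.001, 0.001, -1.0]]
ft_force: [0.7, 0.4, -0.2]
grip_width: 0.0853
```

```bash
python3 - <<'E'
from h import *
snap('wrist','w5')   # lets the arm settle
p,d,c=snap('wrist','w6');q,_,_=snap('side','s6');where()
cv2.imwrite('pics/c6.png',np.hstack([cv2.resize(p,(440,330)),cv2.resize(q[120:240,195:355],(360,330))])[...,::-1])
R=cv2.Rodrigues(c['rvec'])[0]
v,u=np.mgrid[0:480,0:640];r=np.stack([(u-c['cx'])/c['fx']*d,(v-c['cy'])/c['fy']*d,d],-1)
W=((r-c['tvec'].ravel())@R)[d>0]
a=W[:,:2]-x[:2];Q=1000*np.c_[cs*a[:,0]+sn*a[:,1],-sn*a[:,0]+cs*a[:,1]]
m=(W[:,2]>.178)&(W[:,2]<.19)&(abs(Q[:,0]+72)<40)&(abs(Q[:,1]-80)<30)
print(m.sum(),np.percentile(Q[m],[2,10,50,90,98],axis=0).round(1).tolist())
p0,d0,c0=load('top0');p1,d1,c1=snap('top','top6')
print('weight area diff',np.abs(p1[180:335,365:420].astype(int)-p0[180:335,365:420]).mean(),np.abs(d1-d0)[235:265,390:415].max())
E
```

```text
t 8.8167 rail [-73.   80.7] z 0.2725 yaw 0.1 F [ 0.1  1.  -0.1] w 0.0852
1092 [[-86.4, 70.5], [-85.6, 73.0], [-74.9, 80.5], [-62.9, 88.7], [-60.5, 92.4]]
weight area diff 4.619042033235582 1.0231358
```

View pics/c6.png

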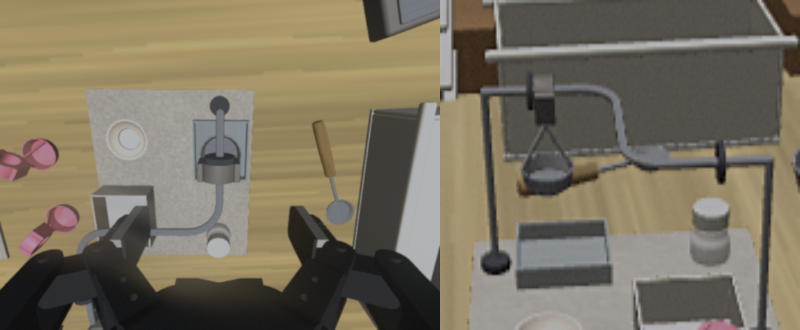

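The ring sits against the disc (side crop, 543,95), over the metal tray, hanging upright. I'll wait for any swing to die, check the sieve and weight for motion between frames, then hand in.

Emit:
{"fn": "apply_moves", "kwargs": {"motion": [{"tx":0,"ty":0,"tz":0,"turn":0,"jaw":1},{"tx":0,"ty":0,"tz":0,"turn":0,"jaw":1},{"tx":0,"ty":0,"tz":0,"turn":0,"jaw":1},{"tx":0,"ty":0,"tz":0,"turn":0,"jaw":1},{"tx":0,"ty":0,"tz":0,"turn":0,"jaw":1}]}}

```text
time_s: 9.28
position: [0.4776, 0.3074, 0.2718]
tool_rot: [[-0.999, 0.049, -0.011], [0.049, 0.999, -0.002], [0.01, -0.003, -1.0]]
ft_force: [-0.1, 0.8, -0.3]
grip_width: 0.0854
```

Emit:
{"fn": "apply_moves", "kwargs": {"motion": [{"tx":0,"ty":0,"tz":0,"turn":0,"jaw":1},{"tx":0,"ty":0,"tz":0,"turn":0,"jaw":1},{"tx":0,"ty":0,"tz":0,"turn":0,"jaw":1},{"tx":0,"ty":0,"tz":0,"turn":0,"jaw":1},{"tx":0,"ty":0,"tz":0,"turn":0,"jaw":1}]}}

```text
time_s: 9.7
position: [0.4776, 0.3074, 0.2718]
tool_rot: [[-0.999, 0.049, -0.011], [0.049, 0.999, -0.002], [0.01, -0.003, -1.0]]
ft_force: [-0.8, 0.2, 0.2]
grip_width: 0.0856
```

```bash
python3 - <<'E'
from h import *
p0=load('side0')[0].astype(int)
a=snap('side','s7')[0].astype(int);b=snap('side','s8')[0].astype(int);c=load('s6')[0].astype(int)
W=np.s_[250:325,295:345];S=np.s_[140:200,215:260];B=np.s_[400:470,100:200]
for n,i,j in(('weight start-now',p0,a),('noise ref',p0,a),('sieve s6-s7',c,a),('sieve s7-s8',a,b)):
    k=W if n[0]=='w' else B if n[0]=='n' else S
    print(n,np.abs(i-j)[k].mean().round(2),np.abs(i-j)[k].max())
where()
E
```

```text
weight start-now 1.61 13
noise ref 1.32 8
sieve s6-s7 1.85 13
sieve s7-s8 1.82 13
t 9.8 rail [-73.1  80.6] z 0.2718 yaw 0.1 F [-0.2 -0.3  0.4] w 0.0855
```

Weight unmoved, sieve at rest (only image noise). Handing in.

```bash
python3 -c "
from h import *
close_job()"
```

```text
the job is handed in; nothing more can be done
```

I slid the sieve along the bent rail, round both bends, until its ring pressed the far stop with about 5 N. I then let go, backed the gripper straight up, and handed in at about 9.8 s of the 48 s.

**Sieve:** the last pictures show its ring against the stop disc, hanging upright over the metal tray. The wrist depth view puts the ring and disc together at rail x -86 to -60 and y about 80.5, which fits the seat at (-72, 80). I didn't measure the ring's centre separately. Frames taken about 1 s apart differ only by image noise, so it is at rest.

**Weight:** in the side view it matches its starting picture to within noise.

**Checks that disagreed:**
- **Ring position at the start:** the top and wrist cameras differed by about 2 mm, which the clearance in the hole absorbed.
- **Weight in the top view:** the depth comparison gave a 1 m outlier, probably a missing depth reading. I relied on the side view instead.

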